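# Find the rattling transit case and reject it

### The arm

A 6-joint arm with a two-finger parallel gripper is mounted at the origin on the work surface. World frame = base frame: x ahead of the robot, y to its left, z up, the work surface at z = 0. Lengths are in m, angles in degrees, forces in N, time in s.
With the tool pointing down it reaches from about 0.35 to 0.95 m from the base axis. Payload 17.4 kg.
Tool frame: the origin (TCP) lies on the front face of the gripper's body, between the roots of the fingers; the fingertips stand 84 mm ahead of it and the grasp point (between the pads) lies 65 mm ahead of it; z points along the fingers, y is the line along which they close (so a half turn about z gives the same grasp; the last joint's range is limited). The gripper opens to 93 mm and grips with 3 to 60 N. Pads are 15 mm wide; open, the fingers measure 128 mm over their backs; the gripper's body (75 mm by 188 mm) begins 65 mm behind the grasp point.
Start: joints at [-73.041, 6.646, 82.598, -0, 90.757, -2.166], TCP at [0.221, -0.638, 0.303] pointing down, gripper open.
Joint ranges: [-162.19, 162.19], [-47.58, 125.68], [4.15, 143.07], [-65.23, 245.23], [0.69, 171.88], [-170.13, 170.13]. Speed limits (degrees/s): [108.29, 108.29, 127.2, 180, 180, 180].

### API

Orientations are given as a 3x3 rotation matrix whose columns are the frame's x, y, z axes.
In Python, from workcell import move_pose, movel, move_j, gripper_to, pause, inverse_kinematics, get_obs, grab_frame, camera_model, IKError, job_done, search_frame, trace, landmark_of gives the robot as it stands. Calls block until the motion is done:
- move_pose(position, orientation): joint-space move of the TCP to a pose.
- movel(position, attitude=None, max_speed=0.15): straight line of the TCP; attitude=None keeps the orientation; max_speed is the mean speed in m/s.
- move_j(angles): joint-space move.
- gripper_to(opening, grasp_force=None): finger opening in m; grasp_force is the grip in N (None keeps the last); returns when the fingers have stopped.
- pause(seconds).
- inverse_kinematics(position, orientation): joint angles nearest the present ones, or None.
- get_obs(): the state.
- grab_frame(name): name is "scene" or "top"; returns (picture, depth): 400x640x3 uint8, red, green, blue; 400x640 float32, m along the optical axis (not along the pixel's ray), 0 where there is no reading.
- camera_model(name): a dict with "fx", "fy", "cx", "cy" (pixels), "world_from_camera" (4x4, takes a point from camera to world coordinates). Camera axes: x right, y up, looking along -z (the intrinsics and any distortion apply to the point x, -y, -z); pixel columns grow to the right and rows downward; lengths in m; the calibration is good to about 2 mm. A picture is of the moment at which its call begins. camera_model takes no time and is no camera call.
A pose or a line that the arm cannot do raises IKError and nothing moves.
- job_done(): hands the job in; it is judged then, once.
Trained networks look in the newest picture that a camera, given by its name, has taken for a name from the list of things; names that differ only in an ending like _2 or _b are one class to them, and where a whole thing is asked for, a point or a joint stands for the part that bears it (a point fixed in the world has none). Each returns a list of dicts, best first, with "conf" (0 to 1); they miss things now and then, are a little off and sometimes report something else, mostly with a low value. They report only what shows in the picture. A call takes as long as a camera call.
- search_frame(camera, label): "at" ([x, y, z] in m, in world coordinates, good to about 4 mm: the middle of the surface that is visible of it).
- trace(camera, label): "pixels" (400x640 bool, what is visible of it).
- landmark_of(camera, label): "at" ([x, y, z] in m, in world coordinates, good to about 4 mm: a listed point, or the origin of a listed thing).
The state is a dict: "time_s": time; "joints": joint angles; "qd": joint speeds; "effort": joint torques, N m; "tcp_pos": TCP position; "ee_rot": TCP orientation; "contact_force": force on the tool from outside, world axes, zero at the start; "torque": the same for the moment, N m; "grip_width": finger opening in m; "grip_force": force on a finger pad.
Only numpy, scipy, OpenCV 4.12 (cv2) and the standard library are available. Lean on these libraries where they do the work, as an engineer would, in place of code of your own. Each camera call takes 0.05 s, during which the arm holds its last target. There are 200 camera calls.

### The job

One of the three closed cases has a weight loose inside: pick them up one at a time and tip the port end (the end with the clear sight port) well down, to feel whether the weight runs. Lay the case that rattles flat, right way up, inside the red reject tray, and set any sound case you lifted back down where it stood. Do not drop a case or turn one on its side, and leave the blower, tins and magnifier where they are.

Things in the scene. Friction and masses are not known exactly. Their poses are not given: they have to be found in the camera images.
- case_a: One of three outwardly identical closed cases standing flat on the bench: 130 mm long (x), 50 wide (y), 60 high, grey rigid walls, blue lid, 0.55 kg. Origin: centre of underside, z up. Its -x end, roughly facing the robot, is the port end: a clear 24 mm square port in the lid, 24 mm from the middle. Grip across the width at mid-length. One case, not known which, has a loose weight.
- slug_a (a joint): Run of the orange 300 g weight in case_a, m: 0 at the start in all cases (hidden, near the middle). Pinned in the sound cases: at most 0.01. Loose: tipping the port end down 35 to 45 degrees (it starts by 25) runs it in under 1 s to 0.042; balance shifts 0.12 N m along x and orange shows under the port. It stays there when level; raising the port end 50 degrees runs it back.
- case_b: One of three outwardly identical closed cases standing flat on the bench: 130 mm long (x), 50 wide (y), 60 high, grey rigid walls, blue lid, 0.55 kg. Origin: centre of underside, z up. Its -x end, roughly facing the robot, is the port end: a clear 24 mm square port in the lid, 24 mm from the middle. Grip across the width at mid-length. One case, not known which, has a loose weight.
- slug_b (a joint): Run of the orange 300 g weight in case_b, m: 0 at the start in all cases (hidden, near the middle). Pinned in the sound cases: at most 0.01. Loose: tipping the port end down 35 to 45 degrees (it starts by 25) runs it in under 1 s to 0.042; balance shifts 0.12 N m along x and orange shows under the port. It stays there when level; raising the port end 50 degrees runs it back.
- case_c: One of three outwardly identical closed cases standing flat on the bench: 130 mm long (x), 50 wide (y), 60 high, grey rigid walls, blue lid, 0.55 kg. Origin: centre of underside, z up. Its -x end, roughly facing the robot, is the port end: a clear 24 mm square port in the lid, 24 mm from the middle. Grip across the width at mid-length. One case, not known which, has a loose weight.
- slug_c (a joint): Run of the orange 300 g weight in case_c, m: 0 at the start in all cases (hidden, near the middle). Pinned in the sound cases: at most 0.01. Loose: tipping the port end down 35 to 45 degrees (it starts by 25) runs it in under 1 s to 0.042; balance shifts 0.12 N m along x and orange shows under the port. It stays there when level; raising the port end 50 degrees runs it back.
- tray: Red open-topped reject tray fixed to the bench, 200 mm (its x) by 130 mm (its y) outside, 30 mm high, walls and floor 5 mm thick. Origin: centre of its underside. Its inside, 190 by 120 mm, takes one case lying flat with its length roughly along the tray's x.
- puffer: Bystander: blue rubber hand blower with its nozzle up on a round wooden foot, 68 mm across, 111 mm high; origin at the centre of its underside.
- tins: Bystander: two stacked round aluminium parts tins, 64 mm across, 39 mm high; origin at the centre of the underside.
- loupe: Bystander: black stand magnifier, 72 mm across, 71 mm high; origin at the centre of the underside.

How it is judged (in metres and radians):
On the way:
1. a case has been tipped so that its loose weight has run to the port end (value of joint any of slug_a, slug_b, slug_c above 0.03 m), for 0.2 s.
At the end, for the whole second after the job is handed in: The case whose weight has run lies in the tray, centre within 50 mm of the tray's along each tray axis, underside under 12 mm up; the other two, weights unmoved, stand on the bench within 60 mm of their start; all upright within 0.1 rad and at rest ((((value of joint slug_a above 0.025 m and x of case_a in the frame of tray between -0.05 and 0.05 m and y of case_a in the frame of tray between -0.05 and 0.05 m and z of case_a in the frame of tray below 0.012 m and angle between case_a's own z axis and vertical below 0.1 rad and linear speed of case_a below 0.02 m/s) and (value of joint slug_b below 0.012 m and distance of case_b from where it was at the start of the episode below 0.06 m and height (world z) of case_b below 0.008 m and angle between case_b's own z axis and vertical below 0.1 rad and linear speed of case_b below 0.02 m/s) and (value of joint slug_c below 0.012 m and distance of case_c from where it was at the start of the episode below 0.06 m and height (world z) of case_c below 0.008 m and angle between case_c's own z axis and vertical below 0.1 rad and linear speed of case_c below 0.02 m/s)) or ((value of joint slug_b above 0.025 m and x of case_b in the frame of tray between -0.05 and 0.05 m and y of case_b in the frame of tray between -0.05 and 0.05 m and z of case_b in the frame of tray below 0.012 m and angle between case_b's own z axis and vertical below 0.1 rad and linear speed of case_b below 0.02 m/s) and (value of joint slug_a below 0.012 m and distance of case_a from where it was at the start of the episode below 0.06 m and height (world z) of case_a below 0.008 m and angle between case_a's own z axis and vertical below 0.1 rad and linear speed of case_a below 0.02 m/s) and (value of joint slug_c below 0.012 m and distance of case_c from where it was at the start of the episode below 0.06 m and height (world z) of case_c below 0.008 m and angle between case_c's own z axis and vertical below 0.1 rad and linear speed of case_c below 0.02 m/s)) or ((value of joint slug_c above 0.025 m and x of case_c in the frame of tray between -0.05 and 0.05 m and y of case_c in the frame of tray between -0.05 and 0.05 m and z of case_c in the frame of tray below 0.012 m and angle between case_c's own z axis and vertical below 0.1 rad and linear speed of case_c below 0.02 m/s) and (value of joint slug_a below 0.012 m and distance of case_a from where it was at the start of the episode below 0.06 m and height (world z) of case_a below 0.008 m and angle between case_a's own z axis and vertical below 0.1 rad and linear speed of case_a below 0.02 m/s) and (value of joint slug_b below 0.012 m and distance of case_b from where it was at the start of the episode below 0.06 m and height (world z) of case_b below 0.008 m and angle between case_b's own z axis and vertical below 0.1 rad and linear speed of case_b below 0.02 m/s)))); the robot touches nothing.
It fails at once if a case turned on its side (tilted by more than 60 degrees) (angle between any of case_a, case_b, case_c's own z axis and vertical above 1.05 rad).
It fails at once if a case dropped (moving faster than 0.7 m/s with no finger on it) ((linear speed of case_a above 0.7 m/s and contact force between case_a and the fingers below 0.05 N) or (linear speed of case_b above 0.7 m/s and contact force between case_b and the fingers below 0.05 N) or (linear speed of case_c above 0.7 m/s and contact force between case_c and the fingers below 0.05 N)).
It fails at once if a bystander moved by more than 40 mm or tipped over ((distance of puffer from where it was at the start of the episode above 0.04 m or angle between puffer's own z axis and vertical above 0.5 rad) or (distance of tins from where it was at the start of the episode above 0.04 m or angle between tins's own z axis and vertical above 0.5 rad) or (distance of loupe from where it was at the start of the episode above 0.04 m or angle between loupe's own z axis and vertical above 0.5 rad)).
It also fails if it takes over 72 s, if anything falls off the work surface, if the arm or the gripper's body presses on something with over 40 N, if the wrist force passes 120 N, or if a joint passes its speed limit or range.

## Working session

There is one attempt and no reset: what is moved stays moved. The work goes in short steps, each a Python script; the robot and the scene stay as the last script left them, time stands still between calls to the robot, and variables do not carry over. Pictures are saved under pics/ and viewed, at most 10 in all, crops included, and the job is handed in when it is done.

```bash
mkdir -p pics; python3 - <<'E'
from workcell import *
import cv2,numpy as np
for c in("top","scene"):
    im,d=grab_frame(c); cv2.imwrite(f"pics/{c}0.png",im[...,::-1])
    for l in("case_a","tray","puffer","tins","loupe"):
        print(c,l,[(np.round(r["at"],3).tolist(),round(r["conf"],2)) for r in landmark_of(c,l)][:5])
    M=camera_model(c);T=np.array(M["world_from_camera"])
    for l in("case_a","tray"):
        for r in trace(c,l)[:4]:
            m=r["pixels"]; v,u=np.nonzero(m&(d>0)); z=d[v,u]
            P=np.c_[(u-M["cx"])/M["fx"]*z,-(v-M["cy"])/M["fy"]*z,-z]@T[:3,:3].T+T[:3,3]
            top=P[P[:,2]>(0.053 if l=="case_a" else 0.024)]
            if len(top)<20: continue
            b=cv2.minAreaRect(top[:,:2].astype(np.float32)*1000)
            print(c,l,round(r["conf"],2),len(top),np.round(np.median(top[:,2]),3),b,"px",u.mean().round(),v.mean().round())
print(get_obs()["time_s"],M.keys())
E
```

```text
top case_a [([0.618, 0.289, -0.003], 0.8), ([0.494, 0.118, -0.001], 0.67), ([0.579, -0.028, -0.0], 0.63)]
top tray [([0.592, -0.27, 0.001], 0.77), ([0.616, 0.288, -0.0], 0.54)]
top puffer [([0.773, -0.087, 0.0], 0.9)]
top tins [([0.75, 0.048, -0.002], 0.61), ([0.748, 0.192, -0.003], 0.53)]
top loupe [([0.746, 0.193, -0.002], 0.89)]
top case_a 0.8 1255 0.06 ((619.4048461914062, 287.0328369140625), (51.73587417602539, 133.02882385253906), 77.91072845458984) px 198.0 198.0
top case_a 0.6 1283 0.06 ((499.49932861328125, 119.93302917480469), (50.73054504394531, 131.36532592773438), 88.41642761230469) px 266.0 251.0
top case_a 0.57 1216 0.06 ((576.6221313476562, -26.030277252197266), (49.89809036254883, 132.77963256835938), 80.77930450439453) px 330.0 219.0
top tray 0.85 610 0.029 ((594.2471923828125, -270.422607421875), (200.11038208007812, 132.1093292236328), 9.214859962463379) px 433.0 216.0
scene case_a [([0.575, -0.029, -0.001], 0.91), ([0.499, 0.12, -0.003], 0.74), ([0.619, 0.29, -0.0], 0.65)]
scene tray [([0.591, -0.274, 0.002], 0.61)]
scene puffer [([0.775, -0.09, -0.001], 0.93)]
scene tins [([0.748, 0.047, 0.005], 0.68)]
scene loupe [([0.748, 0.191, 0.004], 0.65)]
scene case_a 0.77 941 0.059 ((576.84326171875, -28.33816909790039), (51.13152313232422, 132.515869140625), 80.5888671875) px 292.0 199.0
scene case_a 0.77 664 0.058 ((620.058349609375, 284.9371032714844), (55.47455596923828, 133.27183532714844), 76.49273681640625) px 361.0 125.0
scene case_a 0.75 732 0.059 ((499.8742980957031, 117.45298767089844), (52.75611114501953, 131.18701171875), 88.0401611328125) px 294.0 149.0
scene tray 0.65 716 0.028 ((593.3624267578125, -273.19696044921875), (200.19256591796875, 130.06834411621094), 9.250269889831543) px 241.0 288.0
0.8 dict_keys(['fx', 'fy', 'cx', 'cy', 'world_from_camera'])
```

View pics/top0.png

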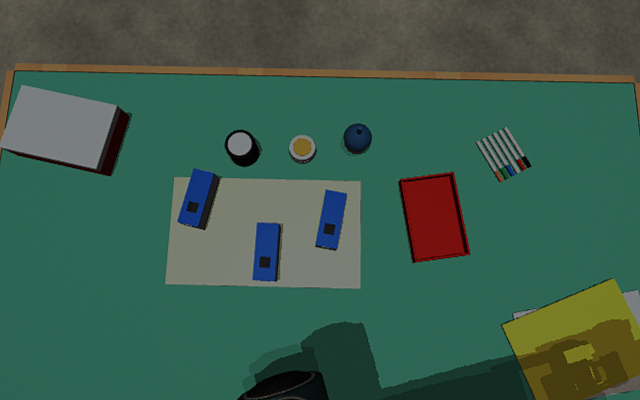

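View pics/scene0.png

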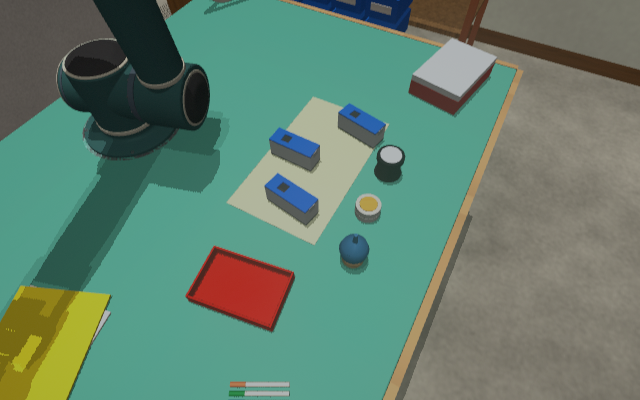

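Top view: the three cases show their ports at the near (lower) end, at about (192,207), (265,262) and (329,229). The tray is at (434,217). The depth rectangles agree with the stated sizes, giving yaws of -12, -1.6 and -9.3° and +9.2° for the tray. The network's second tray hit (0.54) is really a case, so I'm ignoring it.

```bash
cat > h.py <<'E'
from workcell import *
import numpy as np
from scipy.spatial.transform import Rotation as R
CASES={"R":(.577,-.027,-9.3),"M":(.4995,.119,-1.8),"L":(.6195,.2865,-12.4)}
TRAY=(.594,-.2715,9.2)
GH=.037                       # grasp height above the underside
def att(yaw,tip=0): return (R.from_euler("ZY",[yaw,-tip],degrees=True)*R.from_matrix(np.diag([1,-1,-1]))).as_matrix()
def pose(p,h,tip=0):          # grasp point over p at height h
    A=att(p[2],tip); return np.array([p[0],p[1],h])-.065*A[:,2],A
def moment(p,n=5):            # outside moment about the case's y axis
    pause(.4); v=[]
    for _ in range(n): v.append(get_obs()["torque"]); pause(.03)
    return float(np.mean(v,0)@R.from_euler("Z",p[2],degrees=True).as_matrix()[:,1])
def test(p):
    gripper_to(.08)
    move_pose(*pose(p,.16)); movel(*pose(p,GH),max_speed=.12)
    gripper_to(.03,50); o=get_obs(); print("grip",o["grip_width"],o["grip_force"])
    movel(*pose(p,.2),max_speed=.12); m0=moment(p)
    movel(*pose(p,.2,40),max_speed=.03); pause(1.); m1=moment(p,3)
    movel(*pose(p,.2),max_speed=.03); m2=moment(p)
    print("moments",m0,m1,m2,"shift",m2-m0,"F",get_obs()["contact_force"],"t",get_obs()["time_s"])
def place(p,z=0):
    movel(*pose(p,GH+z+.001),max_speed=.1); pause(.2)
    print("F before release",get_obs()["contact_force"])
    gripper_to(.066); movel(*pose(p,.17),max_speed=.15)
E
python3 - <<'E'
from h import *
print(get_obs()["ee_rot"])
for k,p in {**CASES,"T":TRAY}.items():
    for h,t in((.2,0),(GH,0),(.2,40)):
        q=inverse_kinematics(*pose(p,h,t)); print(k,h,t,None if q is None else np.round(q))
test(CASES["R"])
import cv2; im,_=grab_frame("top"); cv2.imwrite("pics/R1.png",cv2.resize(im[130:300,230:430,::-1],None,fx=3,fy=3))
E
```

```text
[[ 9.44797890e-01  3.27653696e-01 -4.78201526e-05]
 [ 3.27653698e-01 -9.44797891e-01  1.64138854e-05]
 [-3.98023091e-05 -3.11762541e-05 -9.99999999e-01]]
R 0.2 0 [-5. -5. 98. -0. 87. 94.]
R 0.037 0 [ -5.   2. 107.  -0.  71.  94.]
R 0.2 40 [ -3. -28. 122.  -5.  46.  98.]
M 0.2 0 [ 11. -13. 105.  -0.  88. 102.]
M 0.037 0 [ 11.  -6. 115.  -0.  71. 102.]
M 0.2 40 [ 17. -37. 128. -15.  52. 114.]
L 0.2 0 [ 23.   8.  84.  -0.  87. 125.]
L 0.037 0 [ 23.  14.  93.  -0.  73. 125.]
L 0.2 40 [ 34.  -6. 105. -34.  56. 149.]
T 0.2 0 [-27.   5.  88.  -0.  87.  54.]
T 0.037 0 [-27.  11.  97.  -0.  72.  54.]
T 0.2 40 [-39. -11. 110.  35.  57.  29.]
grip 0.04993117621402789 49.998453855514526
moments 0.06306098584317181 0.9235656460198803 0.05415651893142368 shift -0.008904466911748128 F [ 1.24170557 -0.55300543 -5.64769724] t 12.9667
```

R's moment shifted only 0.009 N m, so it is sound. I'll set it back and test M.

```bash
python3 - <<'E'
from h import *
place(CASES["R"]); test(CASES["M"])
import cv2; im,_=grab_frame("top"); cv2.imwrite("pics/M1.png",cv2.resize(im[130:300,170:370,::-1],None,fx=3,fy=3))
E
```

```text
F before release [ 0.11566344 -0.24758831 -5.24609692]
grip 0.04973824788461134 49.9999862909317
moments 0.06699698266717084 0.8930879716278123 0.06619380905326938 shift -0.0008031736139014617 F [-0.05139898  0.32562175 -5.44470527] t 26.9
```

View pics/M1.png

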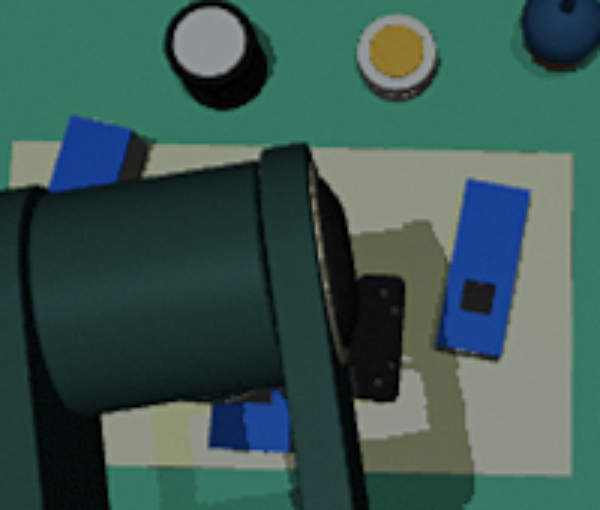

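R stands back in place with a dark port at crop (478,297). M is held level, with no moment shift, so it is sound as well. Next I'll put M back and test L.

```bash
python3 - <<'E'
from h import *
place(CASES["M"]); test(CASES["L"])
E
```

```text
F before release [ 0.16718365  0.18790107 -4.86343321]
grip 0.04982327999969585 49.99641202390194
moments 0.06273591456203435 0.832520658738529 -0.03185313181742144 shift -0.0945890463794558 F [-0.32566664 -0.39156772 -5.29237241] t 40.975
```

L's moment shifted by −0.095 N m, so the weight ran to the port end. It goes into the tray.

```bash
python3 - <<'E'
from h import *
move_pose(*pose(TRAY,.2)); place(TRAY,.005)
move_pose(*pose((.45,-.5,0),.3))
import cv2
im,d=grab_frame("top"); cv2.imwrite("pics/end.png",cv2.resize(im[140:300,160:480,::-1],None,fx=2.4,fy=2.4))
M=camera_model("top");T=np.array(M["world_from_camera"])
for r in trace("top","case_a"):
    v,u=np.nonzero(r["pixels"]&(d>0)); z=d[v,u]
    P=np.c_[(u-M["cx"])/M["fx"]*z,-(v-M["cy"])/M["fy"]*z,-z]@T[:3,:3].T+T[:3,3]
    t=P[P[:,2]>.05]
    if len(t)<20: continue
    c=np.linalg.lstsq(np.c_[t[:,:2],np.ones(len(t))],t[:,2],rcond=None)[0]
    print(round(r["conf"],2),np.median(t[:,2]).round(4),"slope",c[:2].round(3),cv2.minAreaRect(t[:,:2].astype(np.float32)*1000))
print(get_obs()["time_s"])
E
```

```text
F before release [ 0.31894312  0.96393533 -5.36438007]
0.91 0.0599 slope [ 0.002 -0.008] ((576.692626953125, -25.650314331054688), (49.95047378540039, 132.97154235839844), 80.57503509521484)
0.86 0.0599 slope [0.004 0.006] ((499.5406494140625, 119.91251373291016), (50.41804504394531, 131.9589385986328), 88.26229858398438)
0.6 0.0645 slope [ 0.013 -0.051] ((594.81201171875, -270.269775390625), (132.8996124267578, 51.66691207885742), 8.728886604309082)
47.6667
```

View pics/end.png

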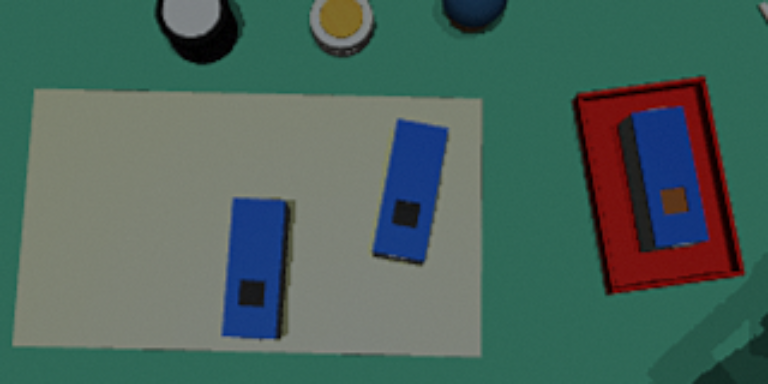

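The case in the tray, at crop (672,178), shows orange under its port. It lies flat and centred, with its top at 64.5 mm. The two sound cases are back in place with dark ports at (405,213) and (251,293), and the bystanders have not moved.

```bash
python3 -c "
from workcell import *
print(job_done())"
```

```text
the job is handed in; nothing more can be done
None
```

The rattling case (the one furthest left, by the magnifier) lies flat, right way up, in the reject tray with orange under its port; both sound cases are back where they stood, and the job was handed in at about 48 s of the 72 s limit (no verdict was returned).

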